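# Run along the cap strip and press it home

### The arm

A 6-joint arm with a two-finger parallel gripper is mounted at the origin on a cart in front of the work surface, level with it; the furniture and walls round the work are solid. World frame = base frame: x ahead of the robot, y to its left, z up, the work surface at z = 0. Lengths are in m, angles in degrees, forces in N, time in s.
With the tool pointing down it reaches from about 0.4 to 0.825 m from the base axis. Payload 7 kg.
Tool frame: the origin (TCP) lies between the finger pads; the fingertips stand 22 mm ahead of it and the grasp point (between the pads) lies 3 mm ahead of it; z points along the fingers, y is the direction in which the jaws open and shut (so a half turn about z gives the same grasp; the last joint's range is limited). The gripper opens to 88 mm and grips with 3 to 60 N. Pads are 19 mm wide; open, the fingers measure 130 mm over their backs; the gripper's body (78 mm by 193 mm) begins 47 mm behind the grasp point.
Start: joints at [80.907, 20.546, 0.682, 0, -70.136, -16.507], TCP at [0.292, 0.609, 0.249] pointing down, gripper open.
Joint ranges: [-176.03, 176.03], [-82.01, 121.73], [-58.28, 71.71], [-173.87, 95.51], [-174.79, -0.11], [-173.66, 173.66]. Speed limits (degrees/s): [136.94, 136.94, 172.46, 180, 180, 180].

### API

Orientations are given as [roll, pitch, yaw] about the fixed x, y, z axes, in that order (R = Rz(yaw) Ry(pitch) Rx(roll)).
In Python, from plant import telemetry, cams, r gives the robot as it stands.
- The arm moves only by the tool carry_out, never from a script. Its argument "commands" is one flat list of numbers, 5 for each row, row after row: the shift along the world's x, y, z as a fraction of full scale, then the turn about the world's z as a fraction of full scale, then the gripper's target within -1 to 1 (shut at 1, half-way at 0, fully open at -1). In form: [x, y, z, turn, claw, x, y, z, turn, claw, ...]. A call has 1 to 8 rows; each row shifts and turns the commanded pose from where the row before left it; what a row does not reach is not made up. Full scale, the value 1, is 0.04 m for a shift and 4 degrees for a turn. A row lasts 1/10 s, in which the tool goes at most 50 mm and 8.59 degrees, less where a joint would pass 70% of its speed; a pose out of reach is approached as far as the arm can. A call with a number of a shift or a turn outside -1 to 1 is refused whole. A call with a gripper value outside its range is refused whole. The fingers move at their own pace and stop on an object; "grip_force" is the grip in N (left out, the last holds). Time passes only in rows, so rows that do not move let the fingers close. It gives the time, the measured TCP pose, the force and the opening at its end, in the units of the state.
- telemetry.get_state(): the state, without advancing time (a new reading comes with each control period).
- cams.capture(name): name is "scene" or "top" or "wrist"; returns a dict with "frame" (400x640x3 uint8, red, green, blue), "camera_matrix" (3x3 intrinsics, pixels), "camera_from_world" (4x4, takes a point from world to camera coordinates); the wrist camera has in their place "mount" (4x4, takes a point from camera to tool coordinates, whose origin is the TCP and whose axes are the flange's). Camera axes: x right, y down, z forward; pixel columns grow to the right and rows downward; lengths in m; the calibration is good to about 2 mm. A picture is of the moment at which its call begins: read the wrist's pose just before it. There is no depth.
- r.close_job(): hands the job in, once; it reports no verdict.
The state is a dict: "time_s": time; "joints": joint angles; "qd": joint speeds; "joint_torque": joint torques, N m; "tcp_pos": TCP position; "eef_rot": TCP orientation; "contact_force": force on the tool from outside, world axes, zero at the start; "moment": the same for the moment, N m; "gripper_width": finger opening in m.
Only numpy, scipy, OpenCV 4.12 (cv2) and the standard library are available. Lean on these libraries where they do the work, as an engineer would, in place of code of your own. Each camera call takes 0.05 s, during which the arm holds its last target. There are 200 camera calls.

### The job

The white cap strip on the dark metal tube block is sitting proud of its six tubes: run your fingertips along it from the pull-tab end to the far end, gently pressing the caps fully home in turn. Only press: do not pick up or shove the block (a small slip of up to 2 cm does no harm), and leave the vials and the pen beside it where they are.

Things in the scene. Friction and masses are not known exactly. Their poses are not given: they have to be found in the camera images.
- block: loose dark-grey metal block, 60 x 140 x 36 mm (its x, y, z), 0.95 kg, flat on the worktop at any yaw; origin at the centre of its underside, z up. Two rows of six places along its y, pitch 18 mm: at x = +14 mm empty wells, at x = -14 mm white tubes closed by the white cap strip
- tab_end (a point): tip of the strip's pull tab, a flat white tongue 12 mm wide and 1.4 mm thick that is part of the first cap; its tip is 33 mm from the middle of that cap and 8 mm past the block's +y end
- vial_a_mid (a point): centre (half-way up) of a small white screw-top vial, 29 mm diameter, 61 mm tall, standing loose beside the block on the empty-well side: a bystander
- vial_b_mid (a point): the same for a second such vial: a bystander
- pen_mid (a point): centre of a grey pen, 103 mm long, 11 mm thick, lying loose beside the block on the cap-strip side, about 60 mm from the row: a bystander
- cap1_top (a point): highest point of the first cap counted from the pull tab (block x = -14 mm, y = +45 mm), 49 mm above the worktop when fully proud, 45 mm when fully home; a slippery cone-topped cap, 16 mm across, 6 mm high. The broad edge of a finger (pad width along the row) sliding at the home height rides over the next proud cap and presses it; a finger turned the other way may catch and push the block. Lifting a few mm between caps is allowed.
- cap1 (a joint): how far the first cap is pressed down, m: 0 fully proud, 0.004 fully home on its tube rim (hard stop). Starts at 0 to 0.001. Takes about 2 to 3 N to push and stays where it is left.
- cap2_top (a point): highest point of the second cap counted from the pull tab (block x = -14 mm, y = +27 mm), 49 mm above the worktop when fully proud, 45 mm when fully home
- cap2 (a joint): how far the second cap is pressed down, m: 0 fully proud, 0.004 fully home on its tube rim (hard stop). Starts at 0 to 0.001. Takes about 2 to 3 N to push and stays where it is left.
- cap3_top (a point): highest point of the third cap counted from the pull tab (block x = -14 mm, y = +9 mm), 49 mm above the worktop when fully proud, 45 mm when fully home
- cap3 (a joint): how far the third cap is pressed down, m: 0 fully proud, 0.004 fully home on its tube rim (hard stop). Starts at 0 to 0.001. Takes about 2 to 3 N to push and stays where it is left.
- cap4_top (a point): highest point of the fourth cap counted from the pull tab (block x = -14 mm, y = -9 mm), 49 mm above the worktop when fully proud, 45 mm when fully home
- cap4 (a joint): how far the fourth cap is pressed down, m: 0 fully proud, 0.004 fully home on its tube rim (hard stop). Starts at 0 to 0.001. Takes about 2 to 3 N to push and stays where it is left.
- cap5_top (a point): highest point of the fifth cap counted from the pull tab (block x = -14 mm, y = -27 mm), 49 mm above the worktop when fully proud, 45 mm when fully home
- cap5 (a joint): how far the fifth cap is pressed down, m: 0 fully proud, 0.004 fully home on its tube rim (hard stop). Starts at 0 to 0.001. Takes about 2 to 3 N to push and stays where it is left.
- cap6_top (a point): highest point of the sixth cap counted from the pull tab (block x = -14 mm, y = -45 mm), 49 mm above the worktop when fully proud, 45 mm when fully home
- cap6 (a joint): how far the sixth cap is pressed down, m: 0 fully proud, 0.004 fully home on its tube rim (hard stop). Starts at 0 to 0.001. Takes about 2 to 3 N to push and stays where it is left.

How it is judged (in metres and radians):
On the way, in this order (a step that is already met when the one before it is completed fails the run):
1. the first cap, at the pull tab, is home (value of joint cap1 above 0.003 m), for 0.1 s.
2. the first four caps are home (value of joint each of cap1, cap2, cap3, cap4 above 0.003 m), for 0.1 s.
3. all six caps are home (all of step 2 and value of joint each of cap5, cap6 above 0.003 m), for 0.1 s.
At the end, for the whole second after the job is handed in: All six caps are pressed at least 3 mm of their 4 mm; the block stands flat, at rest, within 30 mm of where it started; vials and pen within 20 mm of where they stood (all of step 3 and distance of block from where it was at the start of the episode below 0.03 m and angle between block's own z axis and vertical below 0.1 rad and linear speed of block below 0.01 m/s and distance of each of vial_a_mid, vial_b_mid, pen_mid from where it was at the start of the episode below 0.02 m); the robot touches nothing.
It fails at once if a cap is pressed down while the cap two places before it, counted from the pull tab, still stands proud ((value of joint cap3 above 0.003 m and value of joint cap1 below 0.002 m) or (value of joint cap4 above 0.003 m and value of joint cap2 below 0.002 m) or (value of joint cap5 above 0.003 m and value of joint cap3 below 0.002 m) or (value of joint cap6 above 0.003 m and value of joint cap4 below 0.002 m)).
It fails at once if the block is lifted or tipped, or pushed more than 30 mm (height (world z) of block above 0.01 m or angle between block's own z axis and vertical above 0.15 rad or distance of block from where it was at the start of the episode above 0.03 m).
It fails at once if the block or its caps are pressed with more than 40 N (contact force between any of the fingers, the arm and block above 40 N).
It fails at once if a vial or the pen is moved more than 20 mm (distance of any of vial_a_mid, vial_b_mid, pen_mid from where it was at the start of the episode above 0.02 m).
It also fails if it takes over 45 s, if anything falls off the work surface, if the arm or the gripper's body presses on something with over 40 N, if the wrist force passes 120 N, or if a joint passes its speed limit or range.

## Working session

There is one attempt and no reset: what is moved stays moved. The work goes in short steps, Python scripts to look and compute and a tool call to move; the robot and the scene stay as the last step left them, time stands still between calls to the robot, and variables do not carry over. Pictures are saved under pics/ and viewed, about 8 in all and at most 12, crops included, and the job is handed in when it is done.

Besides the shell and the picture viewer there is one more tool, called after "Call:" as name(argument=value, ...), one argument or row to a line, values as JSON. carry_out: Moves the arm, as the interface text tells. Shift numbers are shares of 0.04 m and turn numbers shares of 4 degrees, none past 1 either way. Its arguments: {"type":"object","properties":{"commands":{"type":"array"},"grip_force":{"type":"number"}},"required":["commands"]}

```bash
mkdir -p pics
cat > h.py <<'E'
import numpy as np, cv2
from plant import telemetry, cams, r
def cap(n,f):
    c=cams.capture(n); cv2.imwrite(f'pics/{f}.png',c['frame'][:,:,::-1]); np.savez(f'pics/{f}.npz',**c); return c
def ray(c,uv,z):
    K=np.array(c['camera_matrix']);T=np.array(c['camera_from_world']);R=T[:3,:3];o=-R.T@T[:3,3]
    d=R.T@np.linalg.inv(K)@np.array([uv[0],uv[1],1.]); return o+d*(z-o[2])/d[2]
def proj(c,p):
    K=np.array(c['camera_matrix']);T=np.array(c['camera_from_world']);q=K@(T[:3,:3]@np.array(p)+T[:3,3]); return q[:2]/q[2]
E
python3 - <<'E'
from h import *
s=telemetry.get_state();print(s)
for n in ('top','scene'):
    c=cap(n,n+'0');print(n,np.linalg.inv(c['camera_from_world'])[:3,3])
E
```

```text
{'time_s': 0.0, 'joints': array([ 8.09079288e+01,  2.05902919e+01,  6.33558466e-01, -2.17167031e-02,
       -7.01363648e+01, -1.65073636e+01]), 'qd': array([-0.04570128,  0.02905073, -0.02753955,  0.06870851,  0.01087895,
       -0.04729609]), 'joint_torque': array([ 2.76781182e-03, -5.82729328e+01,  2.93051898e+01,  6.99731380e+00,
        6.89771390e-03, -1.54028357e-04]), 'tcp_pos': array([0.29146207, 0.60831613, 0.24762891]), 'eef_rot': array([ 1.79904938e+02, -6.88186420e-03, -2.56068247e+01]), 'contact_force': array([ 0.40151595, -0.47720808,  0.17702394]), 'moment': array([-0.02273697,  0.0216508 , -0.00419136]), 'gripper_width': 0.08796303779085902}
top [ 0.46593484 -0.01843486  0.91715733]
scene [-0.02845687 -0.32970062  0.60323835]
```

View pics/top0.png

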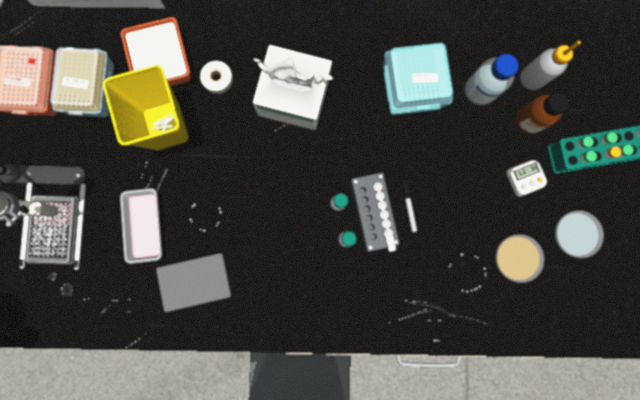

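View pics/scene0.png

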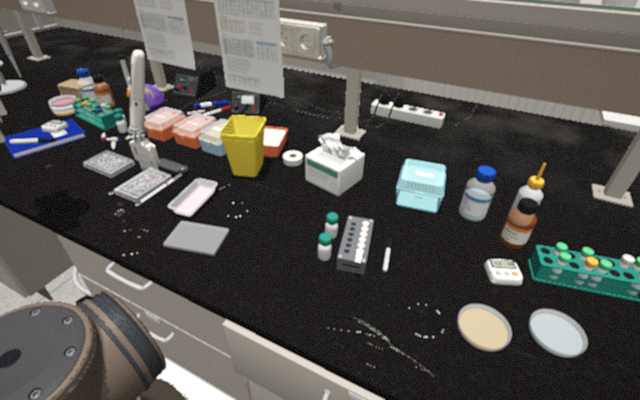

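The top view shows the block around (375,212). The strip runs from (378,185) to the tab tip at (392,250), on the robot's side. The vials are at (340,200) and (347,238), and the pen is at (411,214). Next I'll measure the caps.

Run:
```python
from h import *
c=dict(np.load('pics/top0.npz')); f=c['frame']
m=(f.min(2)>170).astype(np.uint8); m[:, :366]=0;m[:,404:]=0;m[:170]=0;m[260:]=0
v,u=np.nonzero(m);print(len(u),u.min(),u.max(),v.min(),v.max())
(cx,cy),(w,h),a=cv2.minAreaRect(np.c_[u,v].astype(np.float32));print(cx,cy,w,h,a)
P=np.array([ray(c,p,0.045)[:2] for p in np.c_[u,v]])
mu=P.mean(0);U,S,V=np.linalg.svd(P-mu);d=V[0]*(-1 if V[0][0]>0 else 1);t=(P-mu)@d
print('strip',mu,d,np.degrees(np.arctan2(d[1],d[0])),t.min(),t.max())
print('tip',mu+d*t.max(),'far',mu+d*t.min())
for q in [(340,200),(347,238)]: print('vial',ray(c,q,.06))
for q in [(406,184),(414,232)]: print('pen',ray(c,q,.006))
for q in [(352,178),(384,173),(366,251),(398,246)]: print('blk',ray(c,q,.036))
big=cv2.resize(f[160:265,320:430],None,fx=7,fy=5.7,interpolation=cv2.INTER_CUBIC)
big=cv2.resize(f[160:265,320:430],None,fx=5.7,fy=5.7,interpolation=cv2.INTER_CUBIC)
cv2.imwrite('pics/crop1.png',big[:,:,::-1])
```

```text
552 369 397 175 250
385.5155029296875 212.80770874023438 27.58785629272461 74.64476776123047 4.610649108886719
strip [ 0.5298146  -0.16124892] [-0.97900778 -0.20382288] -168.23939961493542 -0.0798501247634491 0.06375915592165882
tip [ 0.46739389 -0.17424449] far [ 0.60798849 -0.14497364]
vial [ 0.55780735 -0.07620571  0.06      ]
vial [ 0.48806485 -0.09040309  0.06      ]
pen [ 0.59900575 -0.21035512  0.006     ]
pen [ 0.50435289 -0.22644241  0.006     ]
blk [ 0.60332894 -0.10001618  0.036     ]
blk [ 0.61477563 -0.16145849  0.036     ]
blk [ 0.46516522 -0.12867898  0.036     ]
blk [ 0.47594977 -0.18920209  0.036     ]
```

View pics/crop1.png

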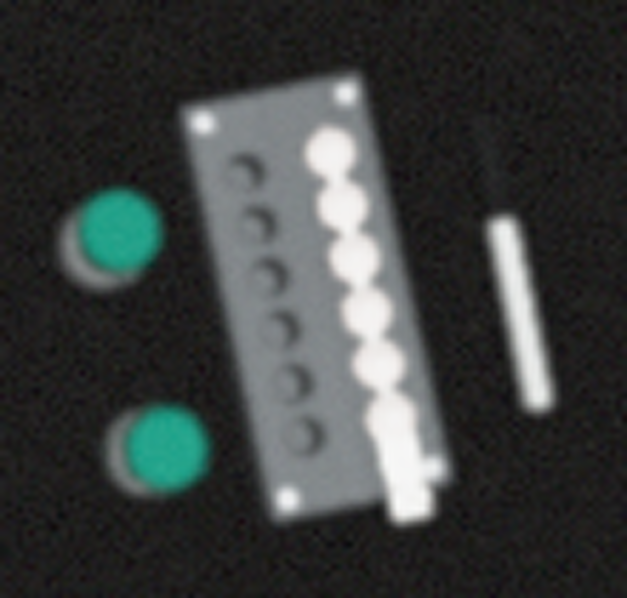

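The crop shows cap 6 at about (330,152), cap 1 at (391,412) and the tab tip at (410,505). The finger yaw should match the row direction. I'll get the numbers for the approach.

Run:
```python
from h import *
c=dict(np.load('pics/top0.npz'))
C=np.array([(391,412),(379,363),(367,312),(354,258),(342,206),(330,153)])
px=(C+.5)/5.7-.5+[320,160]
P=np.array([ray(c,p,.046)[:2] for p in px]);print(P.round(4))
d=P[5]-P[0];print(np.linalg.norm(d),'exp .090; yaw',np.degrees(np.arctan2(d[1],d[0])))
```

```text
[[ 0.5017 -0.1686]
 [ 0.5177 -0.1646]
 [ 0.5344 -0.1605]
 [ 0.5522 -0.156 ]
 [ 0.5694 -0.1518]
 [ 0.587  -0.1477]]
0.0878335329468203 exp .090; yaw 13.820527867491888
```

Call:
carry_out(
  commands=[0.5,-0.9,0,1,1,0.5,-0.9,0,1,1,0.5,-0.9,0,1,1,0.5,-0.9,0,1,1,0.5,-0.9,0,1,1,0.5,-0.9,0,1,1,0.5,-0.9,0,1,1,0.5,-0.9,0,1,1],
  grip_force=20,
)

```text
time_s: 0.9
tcp_pos: [0.452, 0.319, 0.2484]
eef_rot: [180.0, 0.0, 6.6]
contact_force: [0.1, 0.4, 0.3]
gripper_width: 0.029
```

Call:
carry_out(
  commands=[0,-1,0,0.5,1,0,-1,0,0.5,1,0,-1,0,0.5,1,0,-1,0,0,1,0,-1,0,0,1,0,-1,0,0,1,0,-1,0,0,1,0,-1,0,0,1],
)

```text
time_s: 1.7
tcp_pos: [0.4511, -0.0008, 0.2485]
eef_rot: [-180.0, -0.0, 12.4]
contact_force: [1.6, 0.1, 0.2]
gripper_width: 0.0002
```

Call:
carry_out(
  commands=[0.2,-1,-0.3,0,1,0.2,-1,-0.3,0,1,0.2,-1,-0.3,0,1,0,-1,-0.3,0,1,0,-0.2,0,0,1,0,0,0,0,1],
)

```text
time_s: 2.3
tcp_pos: [0.4751, -0.1685, 0.1999]
eef_rot: [-180.0, 0.1, 12.2]
contact_force: [0.5, 0.6, 1.4]
gripper_width: 0.0004
```

Run:
```python
from h import *
s=telemetry.get_state();print(s['tcp_pos'],s['eef_rot'],s['joints'],s['contact_force'],s['gripper_width'])
c=cap('wrist','w1');np.savez('pics/w1s.npz',p=s['tcp_pos'],e=s['eef_rot']);print(c['mount'])
```

```text
[ 0.47506966 -0.16854782  0.19986315] [-1.79982044e+02  9.49437845e-02  1.22334023e+01] [ 2.82859547e+00  6.71587051e+00 -2.45135620e+01 -2.57012450e-03
 -5.88671693e+01  9.94061226e+01] [0.48651244 0.5817939  1.42815662] 0.0004071112563209164
[[ 5.81320679e-04 -9.64135878e-01 -2.65408496e-01  7.12575737e-02]
 [ 9.99999821e-01  5.23056538e-04  2.90205482e-04  3.41388353e-04]
 [-1.40973868e-04 -2.65408618e-01  9.64136010e-01 -1.36236870e-01]
 [ 0.00000000e+00  0.00000000e+00  0.00000000e+00  1.00000000e+00]]
```

View pics/w1.png

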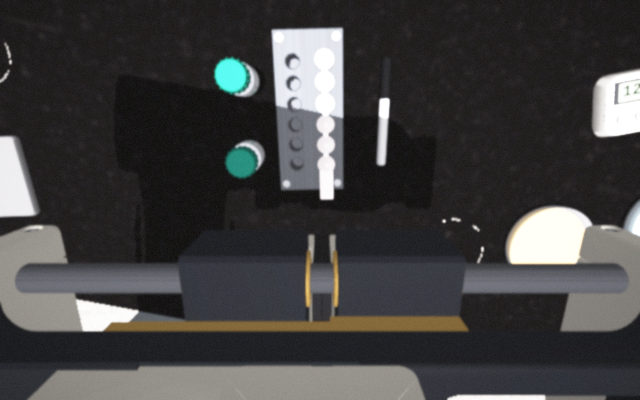

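The wrist view shows the strip from cap 6 at (323,58) to cap 1 at (326,163), with the tab tip at (327,198). The block corners are at (273,29), (343,28), (281,189) and (342,189). I'll convert these to world points.

Run:
```python
from h import *
from scipy.spatial.transform import Rotation as Ro
c=dict(np.load('pics/w1.npz'));s=np.load('pics/w1s.npz')
W=np.eye(4);W[:3,:3]=Ro.from_euler('xyz',s['e'],degrees=True).as_matrix();W[:3,3]=s['p']
c['camera_from_world']=np.linalg.inv(W@c['mount'])
f=c['frame'];g=f[:,:,1]
P=np.array([ray(c,p,.046)[:2] for p in [(326,163),(326,144),(325,124),(325,103),(324,80),(323,58)]]);print(P.round(4))
d=P[5]-P[0];print(np.linalg.norm(d),np.degrees(np.arctan2(d[1],d[0])))
B=np.array([ray(c,p,.036)[:2] for p in [(281,189),(342,189),(273,29),(343,28)]]);print(B.round(4))
for a,b in((0,2),(1,3),(0,1),(2,3)): d=B[b]-B[a];print(np.linalg.norm(d),np.degrees(np.arctan2(d[1],d[0])))
m=B.mean(0);
for y in (10,11,11.5,12,13):
  t=np.radians(y);ey=-np.array([np.cos(t),np.sin(t)]);ex=np.array([ey[1],-ey[0]])
  print(y,[(m-.014*ex+k*ey).round(4) for k in(.045,-.045)])
# finger tip projection
print(proj(c,s['p']-[0,0,.022]))
```

```text
[[ 0.5029 -0.1671]
 [ 0.5197 -0.1634]
 [ 0.5367 -0.1588]
 [ 0.5541 -0.1549]
 [ 0.5723 -0.15  ]
 [ 0.5891 -0.1455]]
0.08889232878037553 14.115039511994436
[[ 0.4674 -0.1304]
 [ 0.48   -0.1883]
 [ 0.6038 -0.0987]
 [ 0.6173 -0.1568]]
0.1400655567860707 13.106985079315933
0.14082300013883253 12.909968639499844
0.05918727973657262 -77.73096035253846
0.05966528061103861 -76.99765432844494
10 [array([ 0.5002, -0.1651]), array([ 0.5889, -0.1495])]
11 [array([ 0.5006, -0.1659]), array([ 0.589 , -0.1487])]
11.5 [array([ 0.5008, -0.1662]), array([ 0.589 , -0.1483])]
12 [array([ 0.501 , -0.1666]), array([ 0.5891, -0.1479])]
13 [array([ 0.5014, -0.1673]), array([ 0.5891, -0.147 ])]
[320.72168199 250.54681362]
```

Both views agree: yaw is 13°, cap 1 is at about (0.502, -0.167), and the step is (17.5, 4.1) mm per cap. I'll descend above cap 1.

Call:
carry_out(
  commands=[0.67,0.03,-0.5,0.2,1,0,0,-1,0,1,0,0,-1,0,1,0,0,-0.4,0,1,0,0,-0.1,0,1,0,0,0,0,1],
)

```text
time_s: 2.95
tcp_pos: [0.5029, -0.1651, 0.0809]
eef_rot: [180.0, 0.0, 13.3]
contact_force: [-0.1, 0.4, 0.9]
gripper_width: 0.0004
```

Run:
```python
from h import *
s=telemetry.get_state();print(s['tcp_pos'],s['eef_rot'],s['contact_force'])
c=cap('wrist','w2');f=c['frame']
t=cap('scene','s2');g=t['frame'][190:290,290:430]
o=np.zeros((400,640,3),np.uint8);o[:]=f;
b=cv2.resize(g,None,fx=4,fy=4,interpolation=cv2.INTER_CUBIC)
im=np.zeros((600,640,3),np.uint8);im[:250]=f[100:350];im[250:600,:560]=b[25:375]
cv2.imwrite('pics/c2.png',im[:,:,::-1])
```

```text
[ 0.50294526 -0.1651402   0.08091268] [1.79989421e+02 8.31855511e-04 1.32931493e+01] [-0.1064764   0.35073463  0.85126591]
```

View pics/c2.png

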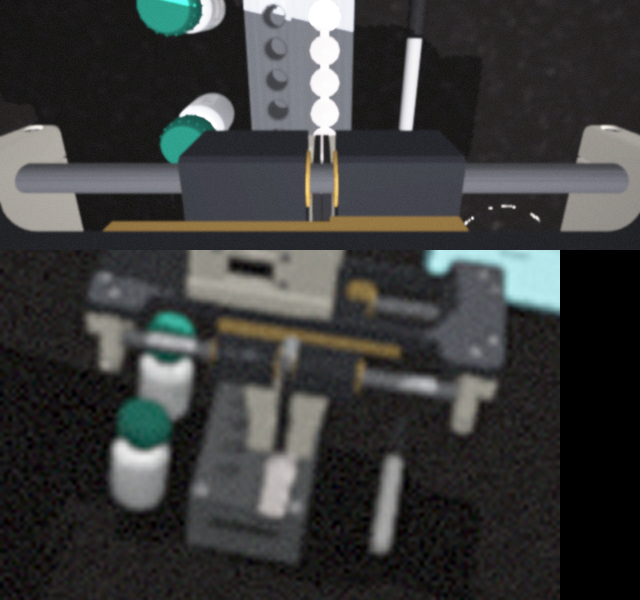

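The wrist view shows the closed fingertips over cap 1, with cap 2 at image x=324 and the finger seam at 321. The scene view shows the block, vials and pen undisturbed. I'll correct y by 2 mm and press.

Call:
carry_out(
  commands=[0,-0.05,-0.2,0,1,0,0,-0.05,0,1,0,0,0,0,1],
)

```text
time_s: 3.35
tcp_pos: [0.5025, -0.1682, 0.0706]
eef_rot: [180.0, -0.0, 13.2]
contact_force: [0.4, -0.1, 0.0]
gripper_width: 0.0004
```

Call:
carry_out(
  commands=[0,0,-0.025,0,1,0,0,-0.025,0,1,0,0,0,0,1],
)

```text
time_s: 3.65
tcp_pos: [0.5026, -0.1682, 0.0686]
eef_rot: [180.0, -0.0, 13.2]
contact_force: [0.0, -0.3, 2.2]
gripper_width: 0.0005
```

Call:
carry_out(
  commands=[0,0,-0.025,0,1,0,0,0,0,1],
)

```text
time_s: 3.85
tcp_pos: [0.5026, -0.1681, 0.0675]
eef_rot: [180.0, -0.0, 13.2]
contact_force: [0.8, 1.2, 2.8]
gripper_width: 0.0003
```

Call:
carry_out(
  commands=[0,0,-0.0125,0,1,0,0,0,0,1],
)

```text
time_s: 4.05
tcp_pos: [0.5025, -0.1681, 0.0671]
eef_rot: [180.0, -0.0, 13.2]
contact_force: [-0.8, -0.7, 2.1]
gripper_width: 0.0002
```

Call:
carry_out(
  commands=[0,0,-0.0125,0,1,0,0,0,0,1],
)

```text
time_s: 4.25
tcp_pos: [0.5026, -0.1681, 0.0667]
eef_rot: [180.0, -0.0, 13.2]
contact_force: [-0.3, -0.4, 3.7]
gripper_width: 0.0007
```

Call:
carry_out(
  commands=[0,0,-0.0125,0,1,0,0,0,0,1],
)

```text
time_s: 4.45
tcp_pos: [0.5027, -0.1681, 0.0665]
eef_rot: [180.0, -0.0, 13.2]
contact_force: [-1.9, 0.4, 7.5]
gripper_width: 0.0008
```

Call:
carry_out(
  commands=[0,0,-0.0125,0,1,0,0,0,0,1],
)

```text
time_s: 4.65
tcp_pos: [0.5027, -0.1682, 0.0663]
eef_rot: [180.0, -0.0, 13.2]
contact_force: [-2.3, 0.2, 10.6]
gripper_width: 0.0006
```

Cap 1 is home: the force rises steeply at z = 0.0667. Cap 2 next: lift, step 18 mm, and press to the same height.

Call:
carry_out(
  commands=[0,0,0.2,0,1,0.435,0.105,0,0,1,0,0,0,0,1,0,0,-0.1,0,1,0,0,-0.05,0,1,0,0,-0.025,0,1,0,0,-0.02,0,1,0,0,0,0,1],
)

```text
time_s: 5.45
tcp_pos: [0.5198, -0.164, 0.0664]
eef_rot: [180.0, -0.0, 13.2]
contact_force: [-1.1, 1.9, 8.9]
gripper_width: 0.0004
```

Call:
carry_out(
  commands=[0,0,0,0,1,0,0,0,0,1],
)

```text
time_s: 5.65
tcp_pos: [0.5197, -0.1639, 0.0664]
eef_rot: [180.0, -0.0, 13.2]
contact_force: [-2.4, 0.8, 8.8]
gripper_width: 0.0008
```

Cap 2 is home, with 9 N at the same height. Cap 3 next.

Call:
carry_out(
  commands=[0,0,0.195,0,1,0.435,0.105,0,0,1,0,0,0,0,1,0,0,-0.1,0,1,0,0,-0.05,0,1,0,0,-0.025,0,1,0,0,-0.02,0,1,0,0,0,0,1],
)

```text
time_s: 6.45
tcp_pos: [0.5371, -0.1598, 0.0664]
eef_rot: [180.0, -0.0, 13.2]
contact_force: [-1.5, 1.2, 7.5]
gripper_width: 0.0003
```

Call:
carry_out(
  commands=[0,0,0.195,0,1,0.435,0.105,0,0,1,0,0,0,0,1,0,0,-0.1,0,1,0,0,-0.05,0,1,0,0,-0.025,0,1,0,0,-0.02,0,1,0,0,0,0,1],
)

```text
time_s: 7.25
tcp_pos: [0.5545, -0.1556, 0.0664]
eef_rot: [180.0, -0.0, 13.2]
contact_force: [-2.4, 0.9, 8.8]
gripper_width: 0.0004
```

Call:
carry_out(
  commands=[0,0,0.195,0,1,0.435,0.105,0,0,1,0,0,0,0,1,0,0,-0.1,0,1,0,0,-0.05,0,1,0,0,-0.025,0,1,0,0,-0.02,0,1,0,0,0,0,1],
)

```text
time_s: 8.05
tcp_pos: [0.5719, -0.1514, 0.0664]
eef_rot: [180.0, -0.0, 13.2]
contact_force: [-1.7, 1.1, 8.1]
gripper_width: 0.0006
```

Call:
carry_out(
  commands=[0,0,0.195,0,1,0.435,0.105,0,0,1,0,0,0,0,1,0,0,-0.1,0,1,0,0,-0.05,0,1,0,0,-0.025,0,1,0,0,-0.02,0,1,0,0,0,0,1],
)

```text
time_s: 8.85
tcp_pos: [0.5893, -0.1472, 0.0665]
eef_rot: [180.0, -0.0, 13.2]
contact_force: [-1.1, 0.9, 7.3]
gripper_width: 0.0001
```

Call:
carry_out(
  commands=[0,0,0,0,1,0,0,0,0,1],
)

```text
time_s: 9.05
tcp_pos: [0.5893, -0.1472, 0.0665]
eef_rot: [180.0, -0.0, 13.2]
contact_force: [-0.6, 1.3, 7.7]
gripper_width: 0.0005
```

All six reached the hard stop. I'll lift clear, back away and check.

Call:
carry_out(
  commands=[0,0,0.5,0,1,0,0,1,0,1,0,0,1,0,1,-0.8,0,0.8,0,1,-1,0,0,0,1,-1,0,0,0,1,0,0,0,0,1,0,0,0,0,1],
)

```text
time_s: 9.85
tcp_pos: [0.4764, -0.1472, 0.1982]
eef_rot: [180.0, -0.0, 13.2]
contact_force: [0.3, 0.4, 0.7]
gripper_width: 0.0005
```

Run:
```python
from h import *
s=telemetry.get_state();print(s['tcp_pos'],s['contact_force'])
a=cap('wrist','w3')['frame'];b=cap('scene','s3')['frame'];b0=cv2.imread('pics/scene0.png')[:,:,::-1]
k=lambda f:cv2.resize(f[200:280,300:400],(400,320),interpolation=cv2.INTER_CUBIC)
im=np.vstack([np.hstack([k(b0),k(b)]),cv2.resize(a[0:220,160:480],(400,275)).repeat(1,1) if 0 else np.hstack([a[0:220,120:520],np.zeros((220,400,3),np.uint8)])])
cv2.imwrite('pics/c3.png',im[:,:,::-1])
```

```text
[ 0.47640451 -0.14720567  0.19818947] [0.27171778 0.35514268 0.66408382]
```

View pics/c3.png

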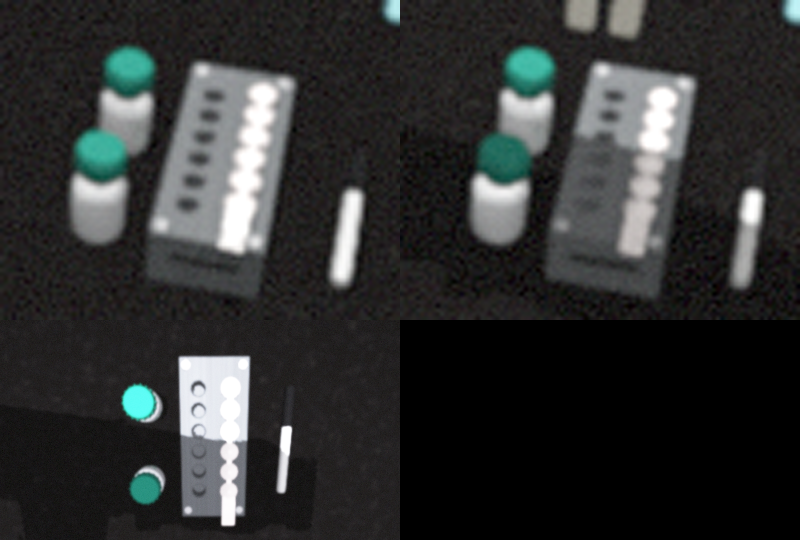

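The after view (right) shows the strip about 4 px lower, meaning all six caps are down. The block, vials and pen haven't moved: the block corner is at (150,275) before and (548,280)−400 after. I'm handing in.

```bash
python3 -c "
from plant import r
print(r.close_job())"
```

```text
the job is handed in; nothing more can be done
None
```

I pressed all six caps home in order from the pull-tab end, using closed fingertips with the pad width along the row. I pressed each cap straight down and lifted about 8 mm between caps, rather than sliding along the strip.

- **Caps:** each one stopped hard at the same TCP height, 0.0663–0.0665 m, with 7–11 N. I took this as the hard stop, because the force on cap 1 jumped from 2–4 N to over 7 N at that height. I had no direct reading of the cap joints.
- **Surroundings:** the before and after scene crops show the block, both vials and the pen within about a pixel of where they stood, judged by eye only, except that the strip and near block edge sit a few pixels lower in the picture. I put the strip's shift down to the pressed caps, without measuring it.
- **Finish:** the arm ended clear of everything with residual force under 1 N, at about 10 s of the 45 s allowed.

No check failed. The only disagreement was a 2 mm sideways error over cap 1, which I corrected before pressing. The job is handed in; the system gave no verdict.

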